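# Loosen the knurled collar on a spark-stand module

### The arm

A 6-joint arm with a two-finger parallel gripper is mounted at the origin on the work surface. World frame = base frame: x ahead of the robot, y to its left, z up, the work surface at z = 0. Lengths are in m, angles in degrees, forces in N, time in s.
With the tool pointing down it reaches from about 0.35 to 0.875 m from the base axis. Payload 4.2 kg.
Tool frame: the origin (TCP) lies at the very end of the fingers, on their centre line; the grasp point (between the pads) lies 19 mm behind it; z points along the fingers, y is the line along which they close (so a half turn about z gives the same grasp; the last joint's range is limited). The gripper opens to 87 mm and grips with 3 to 60 N. Pads are 19 mm wide; open, the fingers measure 117 mm over their backs; the gripper's body (75 mm by 190 mm) begins 51 mm behind the grasp point.
Start: joints at [85.405, 22.042, 0.453, 0, -68.411, -14.817], TCP at [0.208, 0.589, 0.223] pointing down, gripper open.
Joint ranges: [-179.83, 179.83], [-69.29, 118.12], [-61.27, 80.66], [-181.25, 117.63], [-171.15, -9.14], [-177.46, 177.46]. Speed limits (degrees/s): [159.86, 159.86, 180, 180, 180, 180].

### API

Orientations are given as a 3x3 rotation matrix whose columns are the frame's x, y, z axes.
In Python, from station import sense, cams, r gives the robot as it stands. The module is installed in compiled form; this text tells all that it offers.
- The arm moves only by the tool step_arm, never from a script. Its argument "targets" is text: rows parted by semicolons, each of 4 numbers parted by spaces: the shift along the tool's x, y, z in cm, then the turn about the tool's z in degrees. In form: x y z turn; .... A call has 1 to 12 rows; each row shifts and turns the commanded pose from where the row before left it, along the tool's axes as they then stand; what a row does not reach is not made up. A row lasts 1/12 s, in which the tool goes at most 41.7 mm and 7.16 degrees, less where a joint would pass 70% of its speed; a pose out of reach is approached as far as the arm can. A call with a gripper value outside its range is refused whole. "claw" is the finger opening in cm, from 0 to 8.7, set as the call begins (left out, the last holds). The fingers move at their own pace and stop on an object; the grip force is fixed at half the most. Time passes only in rows, so rows that do not move let the fingers close. It gives the time, the measured TCP pose, the force, the opening and the grip force at its end, in the units of the state.
- sense(): the state, without advancing time (a new reading comes with each control period).
- cams.capture(name): name is "side" or "top"; returns a dict with "frame" (400x640x3 uint8, blue, green, red), "vertical_fov" (degrees; the focal length in pixels is half the picture's height over the tangent of half this angle, whatever the lens; pixels are square), "cx", "cy" (the principal point, pixels), "dist_coeffs" ([k1, k2, p1, p2, k3] as OpenCV has them; the pictures are not rectified), "eye" and "rotation" of the camera in the world. Camera axes: x right, y down, z forward; pixel columns grow to the right and rows downward; lengths in m; the calibration is good to about 2 mm. A picture is of the moment at which its call begins. There is no depth.
- r.finish_job(): hands the job in; it is judged then, once.
The state is a dict: "time_s": time; "joints": joint angles; "joint_velocities": joint speeds; "effort": joint torques, N m; "tcp_pos": TCP position; "ee_rot": TCP orientation; "wrist_force": force on the tool from outside, world axes, zero at the start; "moment": the same for the moment, N m; "gripper_width": opening from 0.0 (shut) to 1.0 (fully open); "gripper_force": force on a finger pad.
Only numpy, scipy, OpenCV 4.12 (cv2) and the standard library are available. Lean on these libraries where they do the work, as an engineer would, in place of code of your own. Each camera call takes 0.05 s, during which the arm holds its last target. There are 200 camera calls.

### The job

Loosen the knurled collar by rolling it round anticlockwise (seen from above) with a fingertip against its rim: let its orange mark pass the red pointer once, then stop with the mark back at the pointer the second time it comes round. Grasp nothing, leave the metal samples, the bottle and the brush where they are, and take the hand away.

Things in the scene. Friction and masses are not known exactly. Their poses are not given: they have to be found in the camera images.
- module: white box-shaped spark-stand module fixed to the bench, 180 x 180 x 58 mm on 4 mm feet, with a flat black deck (168 mm square) on top at 62 mm above the bench. Origin at the centre of its underside, on the bench; z up. The collar stands at the centre of the deck; the deck around it is flat and free. Its x axis points from the collar axis to the red pointer
- pointer (a point): tip of the red triangular pointer (24 mm long, 1 mm thick, printed flat on the deck), 54 mm from the collar axis along the module's x axis; the tip points at the collar
- collar_top (a point): centre of the collar's top face, on its vertical turning axis, 86 mm above the bench. The collar is a metal cap, 94 mm across over the knurls (too wide to grasp), 24 mm high, its underside on the deck; 30 upright round ribs stand 2.5 mm out of a cylinder of 44.5 mm radius. A fixed round glass window (60 mm across, 1.5 mm proud) shows in its middle
- collar_mark (a point): middle of the orange bar (13 x 7 mm, radial) on the collar's top face, 37.5 mm from the axis; turns with the collar
- collar (a joint): turn of the collar in rad, growing anticlockwise seen from above, counted over several turns: 0 tight, mark at the pointer; 6.283 mark at the pointer the first time round; 12.566 the second time. Starts between 0.35 and 2.6 (mark a little past the pointer), can turn on to 20, does not rise, stays where left; dry friction, about 2 N at the rim turns it (0.10 N m)
- sample_a: loose steel sample disc, 40 mm across, 25 mm high, beside the module; origin at the centre of its underside
- sample_b: loose brass sample disc, 40 mm across, 18 mm high, beside the module; origin at the centre of its underside
- bottle: loose white bottle with a blue cap, 56 mm across, 130 mm high, beside the module; origin at the centre of its underside
- brush: loose cleaning brush (wooden handle, grey bristles), 200 x 42 x 20 mm, lying flat on the bench near the module; origin under its middle, x along its length

How it is judged (in metres and radians):
On the way:
1. the mark has gone past the pointer once and the fingers are at the collar (value of joint collar above 6.4 rad and contact force between the fingers and module above 0.3 N).
At the end, for the whole second after the job is handed in: the collar is at rest with the orange mark at the red pointer, two full turns from tight (joint 12.57 within 0.3 rad, about 17 degrees); samples, bottle and brush are within 20 mm of where they stood (value of joint collar between 12.266 and 12.866 rad and velocity of joint collar between -0.05 and 0.05 rad/s and distance of each of sample_a, sample_b, bottle, brush from where it was at the start of the episode below 0.02 m); the robot touches nothing.
It fails at once if the module or its collar is worked with the arm or the gripper's body instead of the fingers (contact force between the arm and module above 3 N).
It fails at once if a sample, the bottle or the brush is moved or lifted (20 mm) (distance of any of sample_a, sample_b, bottle, brush from where it was at the start of the episode above 0.02 m).
It fails at once if the collar is turned more than a radian past the second meeting with the pointer (value of joint collar above 13.566 rad).
It also fails if it takes over 64 s, if anything falls off the work surface, if the arm or the gripper's body presses on something with over 40 N, if the wrist force passes 120 N, or if a joint passes its speed limit or range.

## Working session

There is one attempt and no reset: what is moved stays moved. The work goes in short steps, Python scripts to look and compute and a tool call to move; the robot and the scene stay as the last step left them, time stands still between calls to the robot, and variables do not carry over. Pictures are saved under pics/ and viewed, at most 10 in all, crops included, and the job is handed in when it is done.

Besides the shell and the picture viewer there is one more tool, called in YAML: its name, and indented under it one key for each argument. step_arm: Moves the arm, as the interface text tells. Its arguments: {"type":"object","properties":{"targets":{"type":"string"},"claw":{"type":"number"}},"required":["targets"]}

```bash
mkdir -p pics; cat > h.py <<'E'
import numpy as np, cv2
from station import sense, cams, r
def cap(n):
    c=cams.capture(n); f=200/np.tan(np.radians(c["vertical_fov"]/2))
    c["K"]=np.array([[f,0,c["cx"]],[0,f,c["cy"]],[0,0,1]]); return c
def plane(c,uv,z):
    p=cv2.undistortPoints(np.array(uv,float).reshape(-1,1,2),c["K"],np.array(c["dist_coeffs"],float)).reshape(-1,2)
    d=np.c_[p,np.ones(len(p))]@np.array(c["rotation"]).T; e=np.array(c["eye"])
    return e+d*((z-e[2])/d[:,2])[:,None]
E
python3 - <<'E'
from h import *
for n in("top","side"):
    c=cap(n); cv2.imwrite(f"pics/{n}0.png",c["frame"]); print(n,c["eye"],c["rotation"],c["vertical_fov"])
s=sense();print(s)
E
```

```text
top [0.46813864 0.06980515 0.91239004] [[ 0.02448293 -0.98834744  0.15023291]
 [-0.99952653 -0.02139929  0.02210834]
 [-0.01863584 -0.15070305 -0.98840341]] 52.826226756239606
side [ 0.37530311 -0.34274527  0.53465741] [[ 0.89946152 -0.29022075  0.32671224]
 [-0.4365218  -0.63166201  0.64066514]
 [ 0.02043739 -0.71887065 -0.69484336]] 57.76804345420848
{'time_s': 0.1, 'joints': array([ 8.54029516e+01,  2.20872770e+01,  3.87472689e-01, -2.45283478e-02,
       -6.84096639e+01, -1.48157913e+01]), 'joint_velocities': array([-0.04369028, -0.14586721,  0.21473264,  0.08122707,  0.03998916,
       -0.03374313]), 'effort': array([ 7.24269994e-04, -3.91689956e+01,  1.87935090e+01,  4.23187137e+00,
        1.34329568e-02, -7.60424359e-05]), 'tcp_pos': array([0.20755026, 0.58897077, 0.22156038]), 'ee_rot': array([[ 9.43095731e-01, -3.32520886e-01, -5.49909518e-04],
       [-3.32521325e-01, -9.43093878e-01, -1.87249818e-03],
       [ 1.04028453e-04,  1.94880168e-03, -9.99998096e-01]]), 'wrist_force': array([ 0.12801103, -0.3958996 , -0.28072927]), 'moment': array([ 0.00607216, -0.02502132, -0.00728667]), 'gripper_force': 0.0, 'gripper_width': 0.9992076358641088}
```

View pics/top0.png

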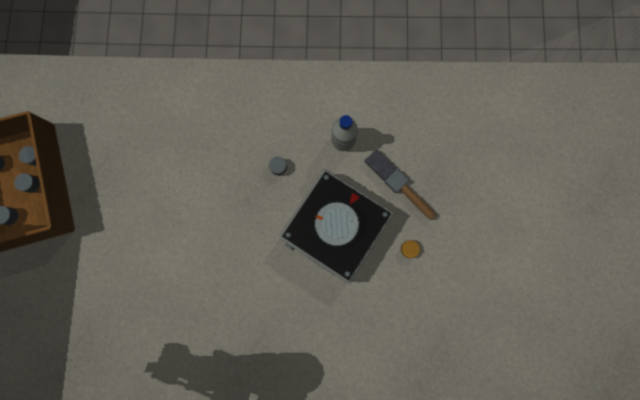

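View pics/side0.png

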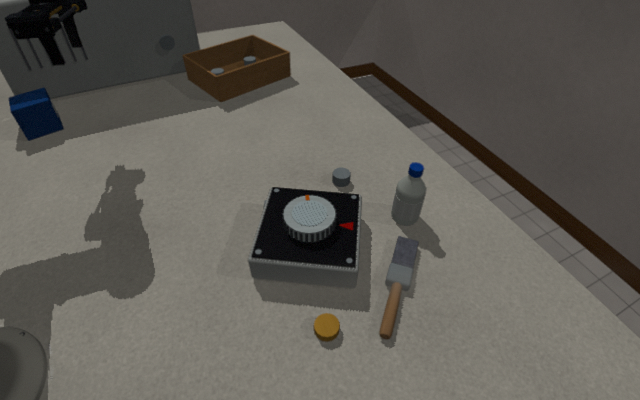

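The top view shows the collar at (337,223), its mark at (320,217), the pointer at (354,198), the bottle at (345,130), the steel disc at (278,166), the brass disc at (411,249) and the brush near (400,185). The side view shows the same layout. The arm is clear of the module in both.

```bash
cat >> h.py <<'E'
def blob(m,roi):
    x0,y0,x1,y1=roi; k=np.zeros(m.shape[:2],np.uint8); k[y0:y1,x0:x1]=m[y0:y1,x0:x1]
    n,l,s,c=cv2.connectedComponentsWithStats(k); i=1+np.argmax(s[1:,4]); return (l==i).astype(np.uint8),c[i],s[i,4]
def red(c,roi):
    h=cv2.cvtColor(c["frame"],cv2.COLOR_BGR2HSV); return blob(((h[...,0]<4)|(h[...,0]>174))*np.uint8(1)*((h[...,1]>150)&(h[...,2]>60)),roi)
def orange(c,roi):
    h=cv2.cvtColor(c["frame"],cv2.COLOR_BGR2HSV); return blob((((h[...,0]>=5)&(h[...,0]<22))&(h[...,1]>110)&(h[...,2]>110)).astype(np.uint8),roi)
E
python3 - <<'E'
from h import *
for n,roi in(("top",(280,170,393,285)),("side",(250,185,362,270))):
    c=cap(n)
    m,p,a=red(c,roi); P=plane(c,p,.062)[0]
    m2,q,b=orange(c,roi); Q=plane(c,q,.086)[0]
    h=cv2.cvtColor(c["frame"],cv2.COLOR_BGR2HSV)
    v=((h[...,2]>95)&((h[...,0]>60)|(h[...,1]<40))).astype(np.uint8)|m2
    x0,y0,x1,y1=(305,195,370,252) if n=="top" else (275,190,345,236)
    v=cv2.morphologyEx(v,cv2.MORPH_CLOSE,np.ones((5,5)))
    m3,g,e=blob(v,(x0,y0,x1,y1))
    ct=max(cv2.findContours(m3,0,1)[0],key=cv2.contourArea)
    W=plane(c,ct.reshape(-1,2),.086)[:,:2].astype(np.float32)
    C,R=cv2.minEnclosingCircle(W)
    print(n,"red",p,a,P,"or",q,b,Q,"col",g,e,C,R)
    # deck screws
    C=np.array(C); ang=lambda A:np.degrees(np.arctan2(*(A[:2]-C)[::-1]))
    print(ang(P),np.hypot(*(P[:2]-C)),ang(Q),np.hypot(*(Q[:2]-C)))
    # dark deck quad
    d=cv2.morphologyEx((h[...,2]<50).astype(np.uint8)|m3|m|m2,cv2.MORPH_CLOSE,np.ones((7,7)))
    k,_,ar=blob(d,roi if n=="top" else(250,180,365,272)); cc=max(cv2.findContours(k,0,1)[0],key=cv2.contourArea)
    D=plane(c,cc.reshape(-1,2),.062)[:,:2].astype(np.float32); print("deck",cv2.minAreaRect(D))
E
```

```text
top red [353.34 197.8 ] 50 [0.60489563 0.01541287 0.062     ] or [319.23529412 217.29411765] 17 [0.55879952 0.08671181 0.086     ] col [336.43103448 223.50646552] 1392 (0.5471790432929993, 0.05130525305867195) 0.04340601712465286
-31.87635768891764 0.06796666570026329 71.83009642555687 0.0372647268936876
deck ((0.5471493601799011, 0.050087325274944305), (0.16629791259765625, 0.16666077077388763), 58.1519889831543)
side red [347.51515152 225.25757576] 66 [0.60290141 0.01655894 0.062     ] or [307.         197.10526316] 19 [0.55754861 0.08802709 0.086     ] col [308.98211921 213.77682119] 1510 (0.5452022552490234, 0.05137239769101143) 0.04442695528268814
-31.105165938997523 0.06738819988624421 71.3849892935675 0.038678146055449725
deck ((0.5548132658004761, 0.0657552182674408), (0.2078513503074646, 0.16669924557209015), 58.281803131103516)
```

step_arm:
  targets: "3 2.4 0 0;3 2.4 0 0;3 2.4 0 0;3 2.4 0 0;3 2.4 0 0;3 2.4 0 0;3 2.4 0 0;3 2.4 0 0;3 2.4 0 0;3 2.4 0 0;3 2.4 0 0;3 2.4 0 0"
  claw: 4

```text
time_s: 1.2
tcp_pos: [0.452, 0.1964, 0.2227]
ee_rot: [[0.943, -0.332, 0.0], [-0.332, -0.943, 0.0], [0.0, -0.0, -1.0]]
wrist_force: [0.3, 1.4, 0.3]
gripper_width: 0.459
gripper_force: 0.0
```

step_arm:
  targets: "3 2.4 0 0;3 2.4 0 0;3 2.4 0 0;2 1.5 0 0;1.5 1 0 0;0 0 0 7;0 0 0 7;0 0 0 7;0 0 0 7;0 0 0 7;0 0 0 7;0 0 0 7"

```text
time_s: 2.2
tcp_pos: [0.537, 0.0651, 0.2224]
ee_rot: [[0.362, -0.932, -0.0], [-0.932, -0.362, -0.0], [-0.0, 0.0, -1.0]]
wrist_force: [-0.1, -0.0, -0.3]
gripper_width: 0.463
gripper_force: 0.0
```

step_arm:
  targets: "0 0 0 7;0 0 0 7;0 0 0 7;0 0 0 7;0 0 0 7;0 0 0 7;0 0 0 7;0 0 0 7;0 0 0 7;0 0 0 7;0 0 0 7;0 0 0 7"

```text
time_s: 3.2
tcp_pos: [0.537, 0.0651, 0.2223]
ee_rot: [[-0.889, -0.458, -0.0], [-0.458, 0.889, -0.0], [0.0, 0.0, -1.0]]
wrist_force: [0.9, -0.0, -0.3]
gripper_width: 0.459
gripper_force: 0.0
```

step_arm:
  targets: "0 0 0 7;0 0 0 7;0 0 0 7;0 0 0 7;0 0 0 7;0 0 0 7;0 0 0 7;0 0 0 7;0 0 0 7;0 0 0 7;0 0 0 7;0 0 0 7"

```text
time_s: 4.2
tcp_pos: [0.537, 0.0651, 0.2223]
ee_rot: [[-0.548, 0.836, -0.001], [0.836, 0.548, -0.0], [0.0, -0.0, -1.0]]
wrist_force: [-1.0, 0.0, 0.7]
gripper_width: 0.457
gripper_force: 0.0
```

```bash
cat >> h.py <<'E'
C=np.array([.5465,.0508])
def st():
    s=sense(); X=s["ee_rot"][:,0]; Y=s["ee_rot"][:,1]; d=np.append(C-s["tcp_pos"][:2],0)
    print("t",round(s["time_s"],2),"tcp",s["tcp_pos"].round(4),"head",np.degrees(np.arctan2(X[1],X[0])).round(1),"J1,6",s["joints"][[0,5]].round(1),
     "to C in tool xy cm",(100*np.array([d@X,d@Y])).round(2),"F tool xyz",(s["ee_rot"].T@s["wrist_force"]).round(2),"w",s["gripper_width"])
E
python3 -c "
from h import *
st()"
```

```text
t 4.2 tcp [0.537  0.0651 0.2223] head 123.2 J1,6 [  24.1 -170.9] to C in tool xy cm [-1.72  0.01] F tool xyz [ 0.59 -0.82 -0.72] w 0.4572024583549198
```

step_arm:
  targets: "-3 0 0 0;-3 0 0 0;-3.2 0 0 0;0 0 3 0;0 0 3 0;0 0 3 0;0 0 3 0;0 0 2 0;0 0 1 0;0 0 0 0;0 0 0 0;0 0 0 0"

```text
time_s: 5.2
tcp_pos: [0.5894, -0.0112, 0.0742]
ee_rot: [[-0.554, 0.833, 0.003], [0.833, 0.554, 0.0], [-0.001, 0.003, -1.0]]
wrist_force: [0.2, -0.2, 1.0]
gripper_width: 0.459
gripper_force: 0.0
```

step_arm:
  targets: "0.5 0 0 0;0.5 0 0 0;0.5 0 0 0;0.3 0 0 0;0.2 0 0 0;0 0 0 0;0 0 0 0"

```text
time_s: 5.78
tcp_pos: [0.577, 0.0054, 0.0727]
ee_rot: [[-0.554, 0.833, 0.0], [0.833, 0.554, -0.0], [-0.0, 0.0, -1.0]]
wrist_force: [-0.0, 0.3, 0.4]
gripper_width: 0.462
gripper_force: 0.0
```

```bash
python3 -c "
from h import *
st()"
```

```text
t 5.78 tcp [0.577  0.0054 0.0727] head 123.6 J1,6 [  16.6 -163. ] to C in tool xy cm [ 5.47 -0.02] F tool xyz [ 0.26  0.13 -0.35] w 0.4620348773971457
```

step_arm:
  targets: "0.1 0 0 0;0.1 0 0 0;0 0 0 0;0 0 0 0"

```text
time_s: 6.12
tcp_pos: [0.5759, 0.0068, 0.0725]
ee_rot: [[-0.553, 0.833, -0.0], [0.833, 0.553, -0.0], [0.0, -0.0, -1.0]]
wrist_force: [-0.3, 0.0, 0.7]
gripper_width: 0.461
gripper_force: 0.0
```

step_arm:
  targets: "0.1 0 0 0;0 0 0 0;0 0 0 0"

```text
time_s: 6.37
tcp_pos: [0.5753, 0.0077, 0.0725]
ee_rot: [[-0.553, 0.833, -0.0], [0.833, 0.553, -0.0], [-0.0, -0.0, -1.0]]
wrist_force: [0.1, 0.1, 0.1]
gripper_width: 0.456
gripper_force: 0.0
```

step_arm:
  targets: "0.1 0 0 0;0 0 0 0;0 0 0 0"

```text
time_s: 6.62
tcp_pos: [0.5748, 0.0085, 0.0726]
ee_rot: [[-0.553, 0.833, 0.0], [0.833, 0.553, -0.0], [-0.0, -0.0, -1.0]]
wrist_force: [-1.0, 0.6, -0.6]
gripper_width: 0.458
gripper_force: 0.0
```

```bash
python3 -c "
from h import *
st()"
```

```text
t 6.62 tcp [0.5748 0.0085 0.0726] head 123.6 J1,6 [  17.  -163.4] to C in tool xy cm [ 5.08 -0.02] F tool xyz [ 1.07 -0.47  0.55] w 0.45809344017257275
```

step_arm:
  targets: "0.1 0 0 0;0 0 0 0;0 0 0 0"

```text
time_s: 6.87
tcp_pos: [0.5746, 0.009, 0.0726]
ee_rot: [[-0.553, 0.833, 0.001], [0.833, 0.553, -0.0], [-0.001, 0.0, -1.0]]
wrist_force: [1.1, -2.4, -0.2]
gripper_width: 0.461
gripper_force: 1.6
```

step_arm:
  targets: "0.1 0 0 0;0 0 0 0;0 0 0 0"

```text
time_s: 7.12
tcp_pos: [0.5741, 0.0091, 0.0726]
ee_rot: [[-0.554, 0.833, 0.001], [0.833, 0.554, -0.001], [-0.002, -0.0, -1.0]]
wrist_force: [3.5, -6.3, -2.0]
gripper_width: 0.458
gripper_force: 3.3
```

step_arm:
  targets: "0.1 0 0 0;0 0 0 0;0 0 0 0"

```text
time_s: 7.37
tcp_pos: [0.5733, 0.0092, 0.0726]
ee_rot: [[-0.554, 0.833, -0.0], [0.833, 0.554, -0.003], [-0.002, -0.002, -1.0]]
wrist_force: [2.5, -8.3, -1.5]
gripper_width: 0.458
gripper_force: 4.5
```

```bash
python3 -c "
from h import *
st()
for n in('side',):
    c=cap(n); cv2.imwrite('pics/a.png',cv2.resize(c['frame'][120:300,220:400],None,fx=3,fy=3))"
```

```text
t 7.37 tcp [0.5733 0.0092 0.0726] head 123.6 J1,6 [  17.2 -163.7] to C in tool xy cm [4.95 0.07] F tool xyz [-8.27 -2.48  1.56] w 0.45801939307392664
```

View pics/a.png

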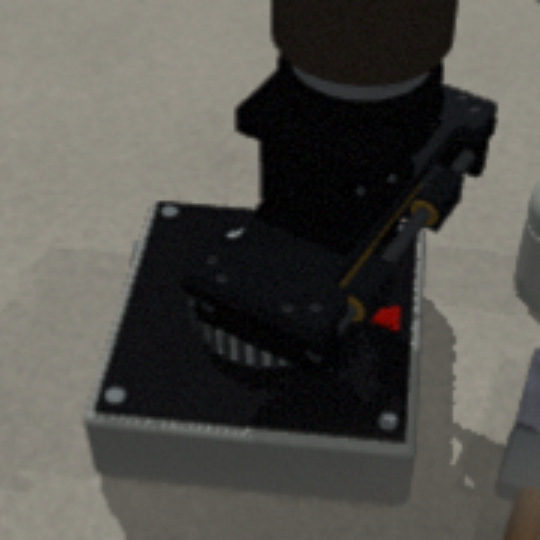

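The crop shows the two open fingers at the rim near the pointer, with ribs visible at about (240,345). Wrist force confirms contact, about 8 N. Now orbiting.

step_arm:
  targets: "0.01 0.29 0 -3.5;0.01 0.29 0 -3.5;0.01 0.29 0 -3.5;0.01 0.29 0 -3.5;0.01 0.29 0 -3.5;0.01 0.29 0 -3.5;0.01 0.29 0 -3.5;0.01 0.29 0 -3.5;0.01 0.29 0 -3.5;0.01 0.29 0 -3.5;0.01 0.29 0 -3.5;0.01 0.29 0 -3.5"

```text
time_s: 8.42
tcp_pos: [0.594, 0.0385, 0.0727]
ee_rot: [[-0.969, 0.246, 0.002], [0.246, 0.969, -0.0], [-0.002, 0.0, -1.0]]
wrist_force: [3.9, -4.2, -2.3]
gripper_width: 0.458
gripper_force: 2.3
```

```bash
cat >> h.py <<'E'
def mark():
    for n,roi in(("top",(310,195,365,250)),("side",(278,188,342,236))):
        c=cap(n)
        try:
            m,q,a=orange(c,roi); Q=plane(c,q,.086)[0,:2]-C
            print(n,a,q.round(1),"r",np.hypot(*Q).round(4),"mark deg past pointer",(np.degrees(np.arctan2(Q[1],Q[0]))+31.7).round(1)%360)
        except ValueError: print(n,"hidden")
        cv2.imwrite(f"pics/l_{n}.png",cv2.resize(c["frame"][120:300,220:400],None,fx=3,fy=3))
E
python3 -c "
from h import *
st();mark()"
```

```text
t 8.42 tcp [0.594  0.0385 0.0727] head 165.8 J1,6 [  19.3 -123.6] to C in tool xy cm [4.91 0.03] F tool xyz [-4.83 -3.09  2.33] w 0.4577568098305789
top 18 [319.2 229.6] r 0.0376 mark deg past pointer 141.9
side 19 [293.6 201.9] r 0.039 mark deg past pointer 144.9
```

step_arm:
  targets: "0.02 0.42 0 -5;0.02 0.42 0 -5;0.02 0.42 0 -5;0.02 0.42 0 -5;0.02 0.42 0 -5;0.02 0.42 0 -5;0.02 0.42 0 -5;0.02 0.42 0 -5;0.02 0.42 0 -5;0.02 0.42 0 -5;0.02 0.42 0 -5;0.02 0.42 0 -5"

```text
time_s: 9.52
tcp_pos: [0.581, 0.0869, 0.0729]
ee_rot: [[-0.698, -0.716, 0.004], [-0.716, 0.698, 0.003], [-0.005, -0.001, -1.0]]
wrist_force: [3.1, 2.1, -1.0]
gripper_width: 0.459
gripper_force: 1.8
```

```bash
python3 -c "
from h import *
st();mark()"
```

```text
t 9.52 tcp [0.581  0.0869 0.0729] head -134.3 J1,6 [ 24.3 -68.5] to C in tool xy cm [ 4.99 -0.05] F tool xyz [-3.7  -0.79  1.04] w 0.459134964055679
top hidden
side hidden
```

step_arm:
  targets: "0.06 0.42 0 -5;0.02 0.42 0 -5;0.02 0.42 0 -5;0.02 0.42 0 -5;0.02 0.42 0 -5;0.02 0.42 0 -5;0.02 0.42 0 -5;0.02 0.42 0 -5;0.02 0.42 0 -5;0.02 0.42 0 -5;0.02 0.42 0 -5;0.02 0.42 0 -5"

```text
time_s: 10.62
tcp_pos: [0.5318, 0.0994, 0.0728]
ee_rot: [[0.268, -0.963, -0.0], [-0.963, -0.268, 0.004], [-0.004, -0.001, -1.0]]
wrist_force: [-3.9, 10.1, 2.1]
gripper_width: 0.461
gripper_force: 5.7
```

```bash
python3 -c "
from h import *
st();mark()"
```

```text
t 10.62 tcp [0.5318 0.0994 0.0728] head -74.4 J1,6 [ 27.6 -11.9] to C in tool xy cm [ 5.07 -0.11] F tool xyz [-10.82   1.04  -2.08] w 0.4610319205610565
top hidden
side hidden
```

step_arm:
  targets: "0 0.42 0 -5;0.02 0.43 0 -5;0.02 0.43 0 -5;0.02 0.43 0 -5;0.02 0.43 0 -5;0.02 0.43 0 -5;0.02 0.43 0 -5;0.02 0.43 0 -5;0.02 0.43 0 -5;0.02 0.43 0 -5;0.02 0.43 0 -5;0.02 0.43 0 -5"

```text
time_s: 11.72
tcp_pos: [0.4961, 0.0627, 0.0726]
ee_rot: [[0.969, -0.248, -0.003], [-0.248, -0.969, 0.001], [-0.004, -0.001, -1.0]]
wrist_force: [-4.4, 7.2, 3.8]
gripper_width: 0.46
gripper_force: 3.9
```

```bash
python3 -c "
from h import *
st();mark()"
```

```text
t 11.72 tcp [0.4961 0.0627 0.0726] head -14.4 J1,6 [25.7 50.1] to C in tool xy cm [ 5.18 -0.1 ] F tool xyz [-6.11 -5.88 -3.78] w 0.4601836029003025
top hidden
side 26 [325.6 223.4] r 0.0361 mark deg past pointer 323.9
```

View pics/l_side.png

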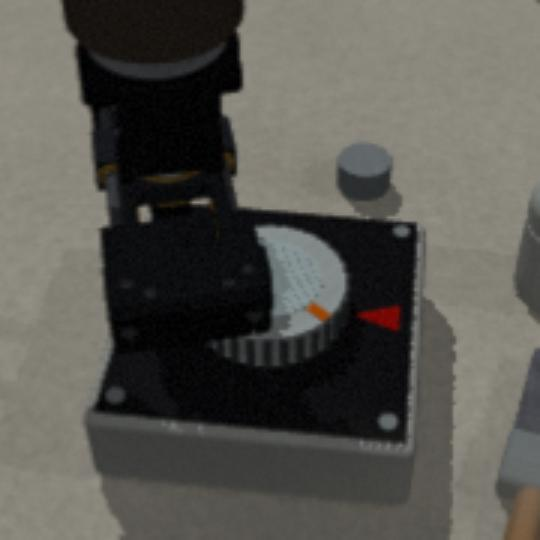

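The mark (318,311 in the crop) is now about 36° short of its first meeting with the pointer, with no slip so far.

step_arm:
  targets: "0.02 0.43 0 -5;0.02 0.43 0 -5;0.02 0.43 0 -5;0.02 0.43 0 -5;0.02 0.43 0 -5;0.02 0.43 0 -5;0.02 0.43 0 -5;0.02 0.43 0 -5;0.02 0.43 0 -5;0.02 0.43 0 -5;0.02 0.43 0 -5;0.02 0.43 0 -5"

```text
time_s: 12.82
tcp_pos: [0.5095, 0.0135, 0.0721]
ee_rot: [[0.7, 0.714, -0.005], [0.714, -0.7, -0.001], [-0.004, -0.003, -1.0]]
wrist_force: [0.0, -0.8, 0.5]
gripper_width: 0.464
gripper_force: 0.1
```

```bash
echo 'C=np.array([.5453,.0500])'>>h.py; python3 -c "
from h import *
st();mark()"
```

```text
t 12.82 tcp [0.5095 0.0135 0.0721] head 45.6 J1,6 [ 19.8 115.9] to C in tool xy cm [5.11 0.  ] F tool xyz [-0.6   0.58 -0.46] w 0.46402240840975895
top 10 [340.8 204.5] r 0.0418 mark deg past pointer 21.6
side hidden
```

step_arm:
  targets: "0.1 0 0 0;0.15 0 0 0;0.02 0.42 0 -5;0.02 0.42 0 -5;0.02 0.42 0 -5;0.02 0.42 0 -5;0.02 0.42 0 -5;0.02 0.42 0 -5;0.02 0.42 0 -5;0.02 0.42 0 -5;0.02 0.42 0 -5"

```text
time_s: 13.83
tcp_pos: [0.5465, 0.0004, 0.072]
ee_rot: [[-0.011, 1.0, -0.003], [1.0, 0.011, -0.003], [-0.002, -0.003, -1.0]]
wrist_force: [-0.3, -5.9, -1.8]
gripper_width: 0.457
gripper_force: 3.7
```

```bash
python3 -c "
from h import *
st();mark()"
```

```text
t 13.83 tcp [5.465e-01 4.000e-04 7.200e-02] head 90.6 J1,6 [ 17.1 163.4] to C in tool xy cm [ 4.96 -0.07] F tool xyz [-5.87 -0.37  1.81] w 0.45667597486127937
top hidden
side hidden
```

step_arm:
  targets: "-1 0 0 0;-1.5 0 0 0;0 0 -2 0;0 0 -3 0;0 0 -3 0;0 0 0 7;0 0 0 7;0 0 0 7;0 0 0 7;0 0 0 7;0 0 0 7;0 0 0 7"

```text
time_s: 14.93
tcp_pos: [0.5485, -0.0226, 0.153]
ee_rot: [[0.753, 0.658, 0.002], [0.658, -0.753, 0.001], [0.002, 0.001, -1.0]]
wrist_force: [0.3, 0.5, 0.1]
gripper_width: 0.458
gripper_force: 0.0
```

step_arm:
  targets: "0 0 0 7;0 0 0 7;0 0 0 7;0 0 0 7;0 0 0 7;0 0 0 7;0 0 0 7;0 0 0 7;0 0 0 7;0 0 0 7;0 0 0 7;0 0 0 7"

```text
time_s: 15.93
tcp_pos: [0.5485, -0.0226, 0.153]
ee_rot: [[0.733, -0.68, 0.002], [-0.68, -0.733, 0.001], [0.001, -0.002, -1.0]]
wrist_force: [0.1, -0.1, -0.6]
gripper_width: 0.46
gripper_force: 0.0
```

step_arm:
  targets: "0 0 0 7;0 0 0 7;0 0 0 7;0 0 0 7;0 0 0 7;0 0 0 7;0 0 0 7;0 0 0 7;0 0 0 7;0 0 0 7;0 0 0 7;0 0 0 7"

```text
time_s: 16.93
tcp_pos: [0.5485, -0.0226, 0.153]
ee_rot: [[-0.6, -0.8, 0.002], [-0.8, 0.6, 0.001], [-0.002, -0.001, -1.0]]
wrist_force: [0.3, 0.2, -0.9]
gripper_width: 0.457
gripper_force: 0.0
```

step_arm:
  targets: "0 0 0 7;0 0 0 7;0 0 0 7;0 0 0 7;0 0 0 7;0 0 0 7;0 0 0 7;0 0 0 7;0 0 0 7;0 0 0 7;0 0 0 7;0 0 0 7"

```text
time_s: 17.93
tcp_pos: [0.5485, -0.0226, 0.153]
ee_rot: [[-0.858, 0.513, 0.002], [0.513, 0.858, 0.001], [-0.001, 0.002, -1.0]]
wrist_force: [-0.4, -0.6, -1.0]
gripper_width: 0.457
gripper_force: 0.0
```

```bash
python3 -c "
from h import *
st();mark()"
```

```text
t 17.93 tcp [ 0.5485 -0.0226  0.153 ] head 149.1 J1,6 [  14.6 -135.4] to C in tool xy cm [4.   6.07] F tool xyz [ 0.08 -0.71  0.99] w 0.45713480817787994
top hidden
side hidden
```

step_arm:
  targets: "0 0 0 7;0 0 0 7;0 0 0 7;-0.8 2.1 0 0;-0.8 2.1 0 0;0 0 3 0;0 0 3 0;0 0 2 0;0 0 0 0;0.9 0 0 0;0.9 0 0 0;0 0 0 0"

```text
time_s: 19.03
tcp_pos: [0.5796, 0.0065, 0.0745]
ee_rot: [[-0.625, 0.78, 0.003], [0.78, 0.625, 0.001], [-0.001, 0.003, -1.0]]
wrist_force: [-0.2, 0.3, 0.3]
gripper_width: 0.463
gripper_force: 0.0
```

```bash
python3 -c "
from h import *
st();mark()"
```

```text
t 19.03 tcp [0.5796 0.0065 0.0745] head 128.7 J1,6 [  16.6 -157.9] to C in tool xy cm [5.54 0.05] F tool xyz [ 0.33  0.02 -0.27] w 0.4628109288238413
top hidden
side hidden
```

View pics/l_top.png

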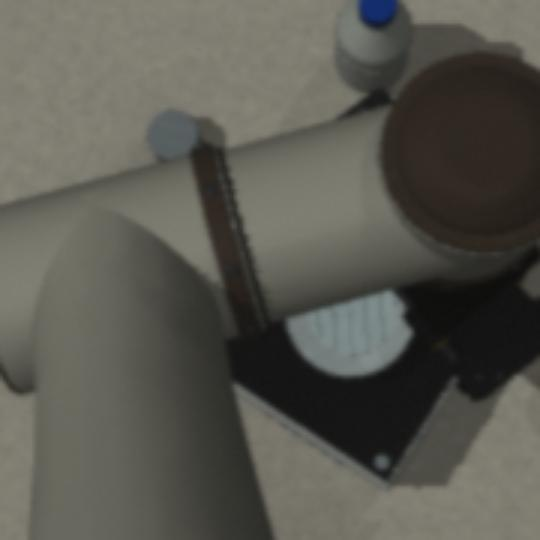

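The arm hides the upper half of the collar from the top camera, and no orange shows on the visible lower half. That fits the expected angle. Press and orbit again.

step_arm:
  targets: "0.3 0 0 0;0.2 0 0 0;0.1 0 0 0;0.12 0 0 0;0.02 0.42 0 -5;0.02 0.42 0 -5;0.02 0.42 0 -5;0.02 0.42 0 -5;0.02 0.42 0 -5;0.02 0.42 0 -5;0.02 0.42 0 -5;0.02 0.42 0 -5"

```text
time_s: 20.13
tcp_pos: [0.5959, 0.0395, 0.0737]
ee_rot: [[-0.981, 0.194, 0.008], [0.194, 0.981, 0.002], [-0.008, 0.003, -1.0]]
wrist_force: [6.3, -1.2, -1.3]
gripper_width: 0.457
gripper_force: 3.2
```

```bash
python3 -c "
from h import *
st();mark()"
```

```text
t 20.13 tcp [0.5959 0.0395 0.0737] head 168.8 J1,6 [  19.4 -120.6] to C in tool xy cm [5.16 0.05] F tool xyz [-6.41  0.09  1.3 ] w 0.45731010916551557
top 16 [319.  217.5] r 0.0394 mark deg past pointer 102.3
side 19 [306.2 197.1] r 0.0401 mark deg past pointer 105.8
```

step_arm:
  targets: "0.02 0.42 0 -5;0.02 0.42 0 -5;0.02 0.42 0 -5;0.02 0.42 0 -5;0.02 0.42 0 -5;0.02 0.42 0 -5;0.02 0.42 0 -5;0.02 0.42 0 -5;0.02 0.42 0 -5;0.02 0.42 0 -5;0.02 0.42 0 -5;0.02 0.42 0 -5"

```text
time_s: 21.23
tcp_pos: [0.5813, 0.0886, 0.0739]
ee_rot: [[-0.658, -0.753, 0.012], [-0.753, 0.658, 0.007], [-0.013, -0.005, -1.0]]
wrist_force: [5.3, 9.1, -2.5]
gripper_width: 0.457
gripper_force: 5.2
```

```bash
python3 -c "
from h import *
st();mark()"
```

```text
t 21.23 tcp [0.5813 0.0886 0.0739] head -131.2 J1,6 [ 24.4 -65.5] to C in tool xy cm [5.27 0.17] F tool xyz [-10.31   1.95   2.61] w 0.45731267527674013
top hidden
side hidden
```

step_arm:
  targets: "0.02 0.42 0 -5;0.02 0.42 0 -5;0.02 0.42 0 -5;0.02 0.42 0 -5;0.02 0.42 0 -5;0.02 0.42 0 -5;0.02 0.42 0 -5;0.02 0.42 0 -5;0.02 0.42 0 -5;0.02 0.42 0 -5;0.02 0.42 0 -5;0.02 0.42 0 -5"

```text
time_s: 22.33
tcp_pos: [0.5285, 0.0984, 0.0733]
ee_rot: [[0.322, -0.947, 0.001], [-0.947, -0.322, 0.007], [-0.006, -0.003, -1.0]]
wrist_force: [-8.9, 17.1, 7.1]
gripper_width: 0.46
gripper_force: 9.8
```

```bash
python3 -c "
from h import *
st();mark()"
```

```text
t 22.33 tcp [0.5285 0.0984 0.0733] head -71.2 J1,6 [27.7 -8.6] to C in tool xy cm [ 5.13 -0.03] F tool xyz [-19.1    2.92  -7.03] w 0.4600333910890348
top hidden
side hidden
```

step_arm:
  targets: "-0.06 0.42 0 -5;0.02 0.42 0 -5;0.02 0.42 0 -5;0.02 0.42 0 -5;0.02 0.42 0 -5;0.02 0.42 0 -5;0.02 0.42 0 -5;0.02 0.42 0 -5;0.02 0.42 0 -5;0.02 0.42 0 -5;0.02 0.42 0 -5;0.02 0.42 0 -5"

```text
time_s: 23.43
tcp_pos: [0.4952, 0.0591, 0.0726]
ee_rot: [[0.981, -0.194, -0.003], [-0.194, -0.981, 0.001], [-0.003, -0.0, -1.0]]
wrist_force: [-5.8, 5.0, 6.1]
gripper_width: 0.462
gripper_force: 3.9
```

```bash
python3 -c "
from h import *
st();mark()"
```

```text
t 23.43 tcp [0.4952 0.0591 0.0726] head -11.2 J1,6 [25.4 53.6] to C in tool xy cm [ 5.09 -0.08] F tool xyz [-6.64 -3.8  -6.08] w 0.4624146144678411
top hidden
side 5 [314.6 230.8] r 0.0406 mark deg past pointer 289.6
```

step_arm:
  targets: "0.04 0.42 0 -5;0.03 0.42 0 -5;0.02 0.42 0 -5;0.02 0.42 0 -5;0.02 0.42 0 -5;0.02 0.42 0 -5;0.02 0.42 0 -5;0.02 0.42 0 -5;0.02 0.42 0 -5;0.02 0.42 0 -5;0.02 0.42 0 -5;0.02 0.42 0 -5"

```text
time_s: 24.53
tcp_pos: [0.5118, 0.0121, 0.0724]
ee_rot: [[0.659, 0.752, -0.003], [0.752, -0.659, -0.0], [-0.002, -0.002, -1.0]]
wrist_force: [-1.8, 0.4, 2.0]
gripper_width: 0.458
gripper_force: 1.8
```

```bash
python3 -c "
from h import *
st();mark()"
```

```text
t 24.53 tcp [0.5118 0.0121 0.0724] head 48.8 J1,6 [ 19.5 119.3] to C in tool xy cm [5.05 0.02] F tool xyz [-0.93 -1.61 -1.97] w 0.45803103349106283
top hidden
side 2 [333.  218.5] r 0.0418 mark deg past pointer 349.7
```

View pics/l_side.png

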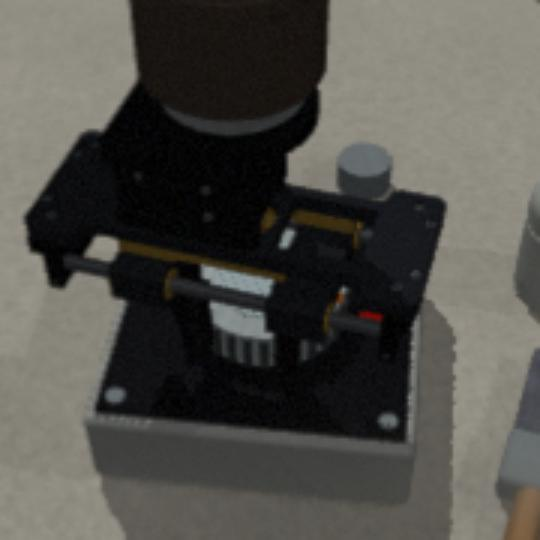

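In the crop the mark peeks out at (342,297), just short of the pointer at (370,316), about 10–15° to go. One more nudge, then I'll retract and look.

step_arm:
  targets: "0.08 0 0 0;0.02 0.34 0 -4;0.02 0.34 0 -4;0.02 0.34 0 -4;0 0 0 0;-0.5 0 0 0;-2 0 0 0;0 0 -3 0;0 0 -3 0;-4 0 -3 0;-4 0 0 0;-4 0 0 0"

```text
time_s: 25.63
tcp_pos: [0.4552, -0.113, 0.1596]
ee_rot: [[0.49, 0.872, 0.006], [0.872, -0.49, 0.001], [0.004, 0.005, -1.0]]
wrist_force: [1.0, -0.7, 0.4]
gripper_width: 0.461
gripper_force: 0.0
```

step_arm:
  targets: "-2 0 -1 0;-2 -2 -1 0;-1 -3 -1 0;0 -3 -1 0;0 -3 0 0;0 0 0 0;0 0 0 0"

```text
time_s: 26.22
tcp_pos: [0.3333, -0.1019, 0.1982]
ee_rot: [[0.491, 0.871, 0.004], [0.871, -0.491, 0.001], [0.003, 0.003, -1.0]]
wrist_force: [0.7, 0.5, 0.3]
gripper_width: 0.458
gripper_force: 0.0
```

```bash
python3 -c "
from h import *
st();mark()"
```

```text
t 26.22 tcp [ 0.3333 -0.1019  0.1982] head 60.6 J1,6 [ 10.3 140.4] to C in tool xy cm [23.64 11.03] F tool xyz [ 0.76  0.38 -0.27] w 0.45842088925490543
top 17 [346.9 208.4] r 0.0388 mark deg past pointer 0.7
side 22 [330.8 215. ] r 0.0367 mark deg past pointer 0.3
```

View pics/l_side.png

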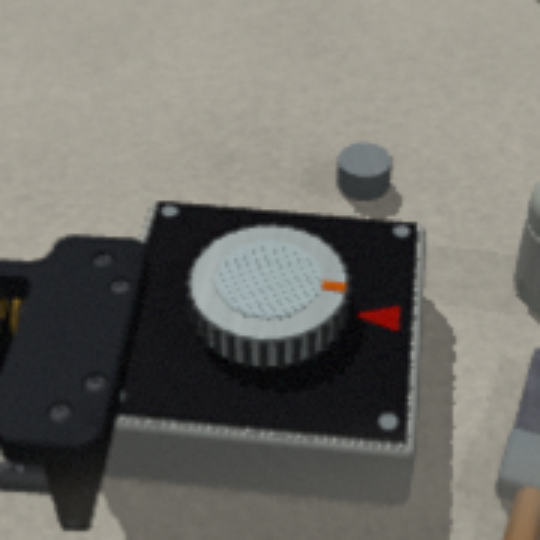

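The mark (334,286) lines up with the pointer (380,318), allowing for the height difference: both cameras measure it within 1°. The hand is clear, so I'm handing in.

```bash
python3 -c "
from h import *
print(r.finish_job())"
```

```text
the job is handed in; nothing more can be done
None
```

The job is handed in: the collar was rolled anticlockwise past the pointer once and stopped with its mark back at the pointer the second time (both cameras within 1°), the hand is clear, and nothing else was knowingly touched, though I did not re-measure the samples, bottle or brush.

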